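# Reset the light bench and hold the cuvette in its beam

## Robot

A 6-joint arm with a two-finger parallel gripper is mounted at the origin on the work surface. World frame = base frame: x ahead of the robot, y to its left, z up, the work surface at z = 0. Lengths are in m, angles in degrees, forces in N, time in s.
With the tool pointing down it reaches from about 0.4 to 0.825 m from the base axis. Payload 7 kg.
Tool frame: the origin (TCP) lies at the very end of the fingers, on their centre line; the grasp point (between the pads) lies 19 mm behind it; y points along the fingers, x is the direction in which the jaws open and shut, and the axes are right-handed (so a half turn about y gives the same grasp; the last joint's range is limited). The gripper opens to 88 mm and grips with 3 to 60 N. Pads are 19 mm wide; open, the fingers measure 130 mm over their backs; the gripper's body (78 mm by 193 mm) begins 47 mm behind the grasp point.
Start: joints at [-46.576, 20.546, 0.682, 0, -70.136, -16.507], TCP at [0.306, -0.602, 0.227] pointing down, gripper open.
Joint ranges: [-176.03, 176.03], [-82.01, 121.73], [-58.28, 71.71], [-173.87, 95.51], [-174.79, -0.11], [-173.66, 173.66]. Speed limits (degrees/s): [136.94, 136.94, 172.46, 180, 180, 180].

## Interface

Orientations are given as [roll, pitch, yaw] about the fixed x, y, z axes, in that order (R = Rz(yaw) Ry(pitch) Rx(roll)).
In Python, from plant import ctrl gives the robot as it stands.
- The arm moves only by the shell command python3 -m crank 'ROWS'. ROWS is JSON, a list that holds one entry, the list of rows, each a list of 5 numbers: the closure, from -1 (fully open) to 1 (shut), then the shift along the tool's x, y, z in mm, then the turn about the tool's y in rad. In form: [[[claw, x, y, z, turn], ...]]. A call has 1 to 12 rows; each row is the pose to reach, as a shift and turn from the pose commanded when the call began, along the tool's axes at that moment; what a row does not reach only later rows make up. A row lasts 1/8 s, in which the tool goes at most 62.5 mm and 10.7 degrees, less where a joint would pass 70% of its speed; a pose out of reach is approached as far as the arm can. A call with a gripper value outside its range is refused whole. The fingers move at their own pace and stop on an object; the grip force is fixed at half the most. Time passes only in rows, so rows that repeat a pose let the fingers close. It gives the time, the measured TCP pose, the force and the opening at its end, in the units of the state.
- ctrl.get_obs(): the state, without advancing time (a new reading comes with each control period).
- ctrl.snapshot(name): name is "scene" or "top" or "wrist"; returns the picture (400x640x3 uint8, red, green, blue); there is no depth.
- ctrl.camera_model(name): a dict with "fx", "fy", "cx", "cy" (pixels), "origin" and "orientation" of the camera in the world; the wrist camera has in their place "hand_eye" (4x4, takes a point from camera to tool coordinates, whose origin is the TCP and whose axes are the tool frame's). Camera axes: x right, y down, z forward; pixel columns grow to the right and rows downward; lengths in m; the calibration is good to about 2 mm. A picture is of the moment at which its call begins: read the wrist's pose just before it. camera_model takes no time and is no camera call.
- ctrl.close_job(): hands the job in, once; it reports no verdict.
Trained networks look in the newest picture that a camera, given by its name, has taken for a name from the list of things; names that differ only in an ending like _2 or _b are one class to them, and where a whole thing is asked for, a point or a joint stands for the part that bears it (a point fixed in the world has none). Each returns a list of dicts, best first, with "confidence" (0 to 1); they miss things now and then, are a little off and sometimes report something else, mostly with a low value. They report only what shows in the picture. A call takes as long as a camera call. They do not tell look-alikes from the thing itself.
- ctrl.find_in(camera, name): "extent" ([left, top, width, height] in pixels, round what is visible of it).
The state is a dict: "clock": time; "joint_pos": joint angles; "qvel": joint speeds; "tau": joint torques, N m; "tool_pos": TCP position; "orientation": TCP orientation; "force": force on the tool from outside, world axes, zero at the start; "moment": the same for the moment, N m; "opening": finger opening in m.
Only numpy, scipy, OpenCV 4.12 (cv2) and the standard library are available. Lean on these libraries where they do the work, as an engineer would, in place of code of your own. Each camera call takes 0.05 s, during which the arm holds its last target.

## Task

Restart the light bench: press its black mushroom stop button right down, then turn the button's head clockwise (seen from above) to its end stop, and leave it sprung out. Then lift the rectangular glass cell out of the rack, gripping it by its two wide frosted faces only and never touching the narrow clear ones, and hold it upright and still midway between the two lenses of the light bench, clear faces towards the lenses, so that the light passes through the lower half of the cell and nothing touches the bench. Finish while still holding it there, and leave all other things where they are.

Things in the scene. Friction and masses are not known exactly. Their poses are not given: they have to be found in the camera images.
- stop_press (a joint): push travel of the black mushroom stop button, in m: 0 fully out, 0.006 fully down (range 0 to 0.006). A spring pushes it back out by itself when let go: 2.2 N starts it moving, 5.5 N holds it fully down.
- stop_turn (a joint): turn of the mushroom button's head about its vertical axis, in rad: grows CLOCKWISE seen from above, range 0 to 1.2 (the end stop), starts between 0 and 0.25. It turns with light friction (0.05 N m) and stays where it is left, whether the button is out or down.
- stop_top (a point): top centre of the black mushroom head, 91 mm above the table when the button is out; moves with the head. The head is round, 40 mm in diameter, with straight sides from 7 to 20 mm below this point; its underside is 23 mm below it, with 16 mm of air between it and a flat steel collar 48 mm in diameter on the grey box. A ridge (22 x 5 mm), level with this point, shows the turn.
- stop_box: fixed grey box 72 x 72 x 48 mm that carries the mushroom button in the middle of its top; origin at the centre of its underside on the table.
- cell: the rectangular glass cell (cuvette), 12.5 mm along its x, 22.5 mm along its y, 58 mm tall, 35 g, upright in one of the rack's three pockets. Origin: centre of its underside; z up. The two WIDE faces, looking to its +x and -x, 12.5 mm apart, are frosted: grip there. The light goes through it along its y. The top 8 mm are a narrower white stopper.
- cell_frosted (a point): on the cell's axis, 37 mm above its underside, midway between the frosted faces (same axes as cell). These are flat, 20.5 mm wide (along y), and run from 0 to 50 mm above the underside; the rack hides the lowest 14 mm.
- cell_clear (a point): middle of the clear window on the cell's +y side (a like one on its -y side), 26 mm above its underside. The windows are 8.5 mm wide, 44 mm tall and stand 1 mm proud of the narrow sides; they must not be touched.
- rack: fixed black plastic rack 50 (x) x 170 (y) x 22 mm; origin at the centre of its underside on the table. Three pockets 15.5 x 25.5 mm in a row along its y at y = -55, 0, +55 mm, 14 mm deep (pocket floor 8 mm above the table). The cell stands in one of them, its y along the row, and is lifted straight up; the other two hold a vial each.
- vial_a: bystander: round vial, 14 mm in diameter, 52 mm tall, in a pocket of the rack; origin at the centre of its underside.
- vial_b: bystander: another such vial in the remaining pocket.
- meter: the light bench, fixed: white base 100 (x) x 180 (y) x 30 mm; origin at the centre of its underside on the table. Two white heads (56 x 46 mm, tops 125 mm above the table) stand on it, facing each other along its y. Each carries a round lens 28 mm in diameter; between the two lens rims is an open gap of 70 mm (y = -35 to +35 mm), free to above, front and back.
- beam (a point): centre of the light path, midway between the lenses, 100 mm above the table (70 mm above the bench's base). The light runs through this point along the y axis of this frame (same axes as meter).
- jaw_model: bystander: plaster jaw model 45 x 60 x 30 mm; origin at the centre of its underside.
- jar: bystander: white jar 48 mm in diameter, 55 mm tall; origin at the centre of its underside.
- bur_tub: bystander: small grey tub 26 mm in diameter, 45 mm tall, between rack and light bench; origin at the centre of its underside.
- bowl: bystander: black rubber mixing bowl 100 mm in diameter, 50 mm tall; origin at the centre of its underside.
- brush: bystander: brush 170 mm long lying on the table; origin in its middle.
- spatula: bystander: spatula 180 mm long lying on the table; origin in its middle.
Not all that is in view belongs to the job. Leave any blue look-alike of the stop_box alone.

How it is judged (in metres and radians):
On the way, in this order (a step that is already met when the one before it is completed fails the run):
1. the mushroom button is pressed right down (value of joint stop_press above 0.0045 m), for 0.05 s.
2. then its head is turned clockwise to the end stop (value of joint stop_turn above 1 rad), for 0.1 s.
3. then the cell is lifted out of the rack in the fingers (contact force between the fingers and cell above 1 N and height (world z) of cell above 0.03 m), for 0.1 s.
At the end, for the whole second after the job is handed in: The fingers hold the cell, bench untouched, at rest, upright (0.12 rad), square to the light (0.14 rad); the beam point lies within 3.5 mm (x) and 18 mm (y) of the cell's axis, 5 to 30 mm above its underside. Head turned past 1.0 rad; button pressed less than 2 mm (value of joint stop_turn above 1 rad and value of joint stop_press below 0.002 m and contact force between the fingers and cell above 1 N and x of beam in the frame of cell between -0.0035 and 0.0035 m and y of beam in the frame of cell between -0.018 and 0.018 m and z of beam in the frame of cell between 0.005 and 0.03 m and angle between the y axis of cell and the y axis of beam, either way round below 0.14 rad and angle between cell's own z axis and vertical below 0.12 rad and height (world z) of cell above 0.06 m and linear speed of cell below 0.02 m/s and contact force between cell and meter below 0.05 N and contact force between each of the arm, the fingers and meter below 0.5 N); the arm keeps its last pose, push and grip.
It fails at once if a clear face of the cell is touched by the gripper (contact force between any of the arm, the fingers and cell_c1 above 0.5 N or contact force between any of the arm, the fingers and cell_c2 above 0.5 N).
It fails at once if another thing on the table is disturbed (moved over 30 mm) (distance of any of vial_a, vial_b, jaw_model, jar, bur_tub, bowl, brush, spatula from where it was at the start of the episode above 0.03 m).
It also fails if it takes over 54 s, if anything falls off the work surface, if the arm or the gripper's body presses on something with over 40 N, if the wrist force passes 120 N, or if a joint passes its speed limit or range.

## Working session

There is one attempt and no reset: what is moved stays moved. The work goes in short steps, Python scripts to look and compute and a shell command to move; the robot and the scene stay as the last step left them, time stands still between calls to the robot, and variables do not carry over. Pictures are saved under pics/ and viewed, and the job is handed in when it is done.

```bash
mkdir -p pics; ls; python3 - <<'E'
from plant import ctrl
import cv2
print(ctrl.get_obs())
for n in ("scene","top","wrist"):
    im=ctrl.snapshot(n); cv2.imwrite(f"pics/{n}0.png",im[:,:,::-1])
    print(n,ctrl.camera_model(n))
    for t in ("stop_box","stop_top","cell","rack","meter","bur_tub","vial_a","jar","jaw_model","bowl"):
        print(t,[(d['confidence'],d['extent']) for d in ctrl.find_in(n,t)][:3]) if n=="top" else None
E
```

```text
pics
{'clock': 0.0, 'joint_pos': array([-4.65747459e+01,  2.05916220e+01,  6.34126619e-01, -1.95982608e-02,
       -7.01360348e+01, -1.65065039e+01]), 'qvel': array([ 0.00760598,  0.11940768,  0.00302706, -0.04708035, -0.00947773,
       -0.0768363 ]), 'tau': array([ 6.93874408e-04, -5.82723820e+01,  2.93064505e+01,  6.99728027e+00,
        7.11413290e-03, -1.39850308e-04]), 'tool_pos': array([ 0.30533947, -0.60144483,  0.2256249 ]), 'orientation': array([-8.99910876e+01, -9.49105642e-02,  1.16912069e+02]), 'force': array([-0.39750443, -0.13255512, -0.43030523]), 'moment': array([-0.05002639,  0.0049849 , -0.0094941 ]), 'opening': 0.08736130964978121}
scene {'fx': 364.8730869222977, 'fy': 364.8730869222977, 'cx': 318.7409492642478, 'cy': 200.14578021026878, 'origin': array([ 1.22484893, -0.43796664,  0.6441531 ]), 'orientation': array([-125.37356623,    0.95999926,   53.30700134])}
top {'fx': 517.9366682847326, 'fy': 517.9366682847326, 'cx': 319.27283021924615, 'cy': 202.50999521262827, 'origin': array([ 0.38358154, -0.00493064,  1.64167809]), 'orientation': array([-1.72287735e+02,  
[... 375 characters left out ...]
, [309.2, 169.0, 4.7, 7.1])]
vial_a []
jar [(0.69, [401.6, 248.2, 18.7, 13.9])]
jaw_model [(0.74, [219.0, 243.4, 22.9, 18.5])]
bowl [(0.74, [308.5, 169.1, 9.2, 8.4]), (0.72, [157.1, 207.9, 30.9, 32.1]), (0.61, [342.3, 187.9, 59.0, 30.7])]
wrist {'fx': 353.2361379533146, 'fy': 353.2361379533146, 'cx': 315.0691701014399, 'cy': 199.84979359019616, 'hand_eye': array([[ 9.99999952e-01, -1.52404023e-04,  2.68760249e-04,
        -1.76434401e-03],
       [-3.00374190e-04, -2.75863291e-01,  9.61196835e-01,
        -1.57747347e-01],
       [-7.23491778e-05, -9.61196869e-01, -2.75863323e-01,
         7.42642928e-02],
       [ 0.00000000e+00,  0.00000000e+00,  0.00000000e+00,
         1.00000000e+00]])}
```

View pics/top0.png

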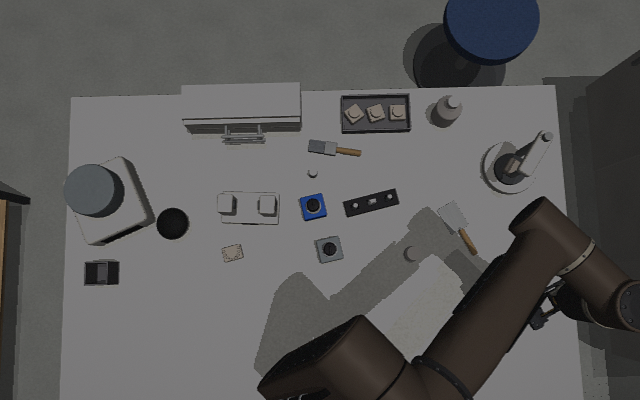

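View pics/scene0.png

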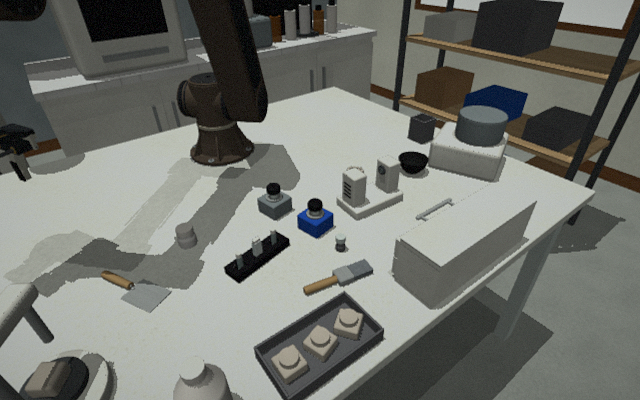

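View pics/wrist0.png

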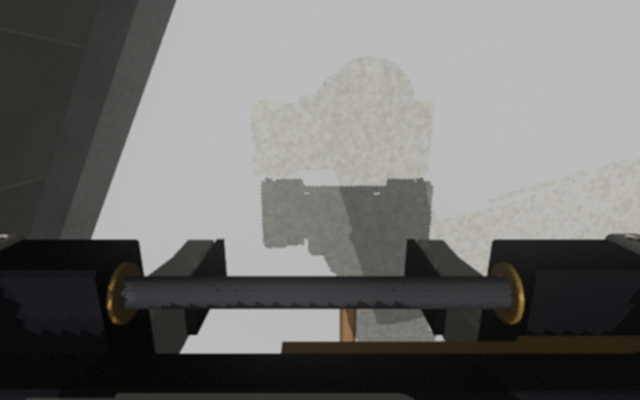

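```bash
python3 - <<'E'
import cv2
im=cv2.imread("pics/top0.png")
cv2.imwrite("pics/top0z.png",cv2.resize(im[150:290,190:430],None,fx=3.33,fy=3.33,interpolation=cv2.INTER_CUBIC))
E
```

```text
(no output)
```

View pics/top0z.png

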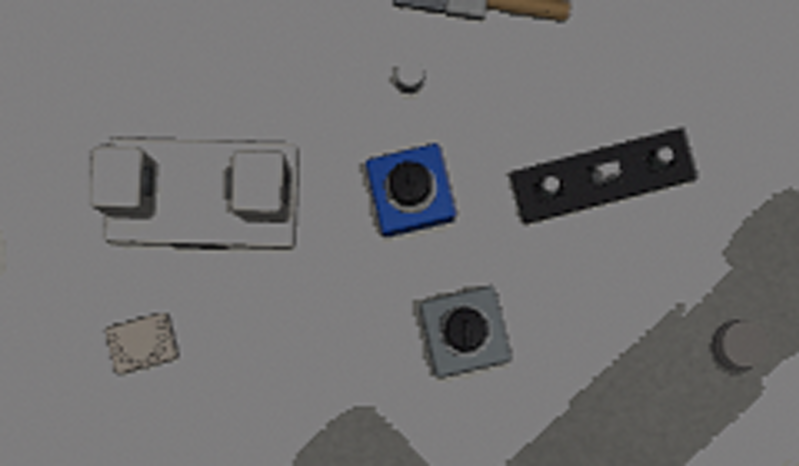

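```bash
cat > h.py <<'E'
from plant import ctrl
import numpy as np, cv2
from scipy.spatial.transform import Rotation as R
def rot(o): return R.from_euler('xyz',o,degrees=True).as_matrix()
def cam(n,obs=None):
    m=ctrl.camera_model(n)
    if n=="wrist":
        T=np.array(m['hand_eye']); Rt=rot(obs['orientation'])
        return m,Rt@T[:3,:3],Rt@T[:3,3]+obs['tool_pos']
    return m,rot(m['orientation']),m['origin']
def px2w(n,u,v,z,obs=None):
    m,Rc,o=cam(n,obs)
    d=Rc@np.array([(u-m['cx'])/m['fx'],(v-m['cy'])/m['fy'],1])
    return o+d*(z-o[2])/d[2]
def w2px(n,p,obs=None):
    m,Rc,o=cam(n,obs); c=Rc.T@(np.array(p)-o)
    return np.array([m['fx']*c[0]/c[2]+m['cx'],m['fy']*c[1]/c[2]+m['cy']])
def shift(target,yaw,obs=None):
    obs=obs or ctrl.get_obs(); Rt=rot(obs['orientation'])
    s=Rt.T@(np.array(target)-obs['tool_pos'])*1000
    cy=obs['orientation'][2]; d=(cy-yaw+90)%180-90
    print("shift mm",s.round(1),"turn rad",round(np.radians(d),3), "or",round(np.radians(d)+np.pi,3),round(np.radians(d)-np.pi,3),"j6",obs['joint_pos'][5])
E
python3 - <<'E'
from h import *
c=lambda x,y:(x/3.33+190,y/3.33+150)
p=lambda x,y,z:px2w("top",*c(x,y),z).round(4)
print("stop",p(465,328,.091)); print("blue",p(409,185,.091))
print("rack",[p(*q,.022) for q in [(511,171),(686,128),(697,180),(524,223)]])
print("celltop",p(606,171,.064),"vials",p(550,184,.06),p(665,155,.06))
print("base",[p(*q,.03) for q in [(105,138),(300,143),(297,248),(106,243)]])
print("headsL",[p(*q,.125) for q in [(90,149),(140,146),(145,209),(94,209)]])
print("headsR",[p(*q,.125) for q in [(232,151),(284,151),(284,213),(232,213)]])
print("tub",p(408,75,.045),"jaw",p(140,343,.03),"jar",px2w("top",411,254,.055))
o=ctrl.get_obs()
s=px2w("top",*c(465,328),.091); shift(s+[0,0,.10],-80)
E
```

```text
stop [ 0.4542 -0.0374  0.091 ]
blue [0.5848 0.0096 0.091 ]
rack [array([ 0.6045, -0.0868,  0.022 ]), array([ 0.6414, -0.2545,  0.022 ]), array([ 0.5913, -0.2626,  0.022 ]), array([ 0.5547, -0.0974,  0.022 ])]
celltop [ 0.5965 -0.1723  0.064 ] vials [ 0.5863 -0.1205  0.06  ] [ 0.6105 -0.228   0.06  ]
base [array([0.6451, 0.2964, 0.03  ]), array([0.6354, 0.1121, 0.03  ]), array([0.5359, 0.1166, 0.03  ]), array([0.5453, 0.2956, 0.03  ])]
headsL [array([0.6201, 0.292 , 0.125 ]), array([0.6216, 0.2476, 0.125 ]), array([0.5651, 0.2433, 0.125 ]), array([0.5663, 0.2885, 0.125 ])]
headsR [array([0.615 , 0.1658, 0.125 ]), array([0.6138, 0.1196, 0.125 ]), array([0.5583, 0.1204, 0.125 ]), array([0.5595, 0.1664, 0.125 ])]
tub [0.6952 0.0083 0.045 ] jaw [0.4511 0.2641 0.03  ] jar [ 0.43255096 -0.28577578  0.055     ]
shift mm [ 436.    35.6 -388.1] turn rad 0.295 or 3.437 -2.846 j6 -16.50646380067106
```

```bash
python3 -m crank '[[[-1,436,35,-388,0],[-1,436,35,-388,0],[-1,436,35,-388,0],[-1,436,35,-388,0],[-1,436,35,-388,0],[-1,436,35,-388,0],[-1,436,35,-388,0],[-1,436,35,-388,0],[-1,436,35,-388,0],[-1,436,35,-388,0],[-1,436,35,-388,0],[-1,436,35,-388,0]]]'
python3 - <<'E'
from h import *
o=ctrl.get_obs();im=ctrl.snapshot("wrist"); cv2.imwrite("pics/w1.png",im[:,:,::-1])
print(o['tool_pos'],o['orientation'],o['joint_pos'],o['clock'])
print(w2px("wrist",[.4542,-.0374,.091],o))
for t in("stop_top","stop_box","cell"):print(t,[(d['confidence'],d['extent']) for d in ctrl.find_in("wrist",t)][:3])
E
```

```text
clock: 2.15
tool_pos: [0.4539, -0.0378, 0.1916]
orientation: [-90.0, 0.0, 116.9]
force: [0.2, -0.0, 0.2]
opening: 0.0874
[ 0.45392499 -0.03781707  0.19161569] [-8.99959952e+01  6.87234573e-04  1.16925858e+02] [ 2.01413350e+01  1.04903349e+00 -2.87864673e+01  1.33203335e-03
 -6.01683947e+01 -8.32161401e+01] 2.15
[317.61791095 200.54890547]
stop_top [(0.72, [288.9, 167.0, 53.3, 56.8]), (0.67, [274.6, 323.8, 42.3, 30.3]), (0.38, [51.4, 227.5, 38.0, 11.3])]
stop_box [(0.7, [255.2, 268.6, 79.9, 84.7]), (0.55, [267.4, 132.8, 97.8, 97.6]), (0.54, [290.5, 168.3, 52.6, 54.9])]
cell []
```

View pics/w1.png

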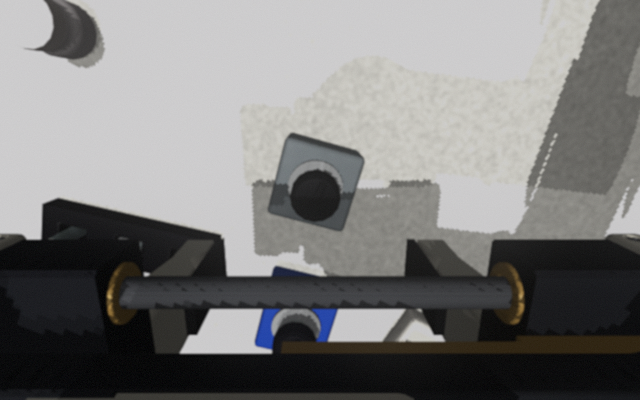

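```bash
python3 -m crank '[[[-1,0,60,0,-0.18],[-1,0,80,0,-0.36],[-1,0,90,0,-0.54],[-1,0,100,0,-0.7],[-1,0,115,0,-0.7],[-1,0,127,0,-0.7],[-1,0,127,0,-0.7],[-1,0,127,0,-0.7]]]'
python3 - <<'E'
from h import *
o=ctrl.get_obs();im=ctrl.snapshot("wrist"); cv2.imwrite("pics/w2.png",im[:,:,::-1])
print(o['tool_pos'],o['orientation'],o['joint_pos'],o['clock'])
E
```

```text
clock: 3.35
tool_pos: [0.4544, -0.0376, 0.0649]
orientation: [-90.0, 0.0, 157.0]
force: [0.3, -0.1, -0.7]
opening: 0.0876
[ 0.45442801 -0.03756713  0.06490963] [-9.00083378e+01  2.15945118e-02  1.57008174e+02] [ 2.01567265e+01  1.02487077e+01 -3.83752739e+01  1.31451686e-02
 -4.13545621e+01 -4.31584162e+01] 3.35
```

View pics/w2.png

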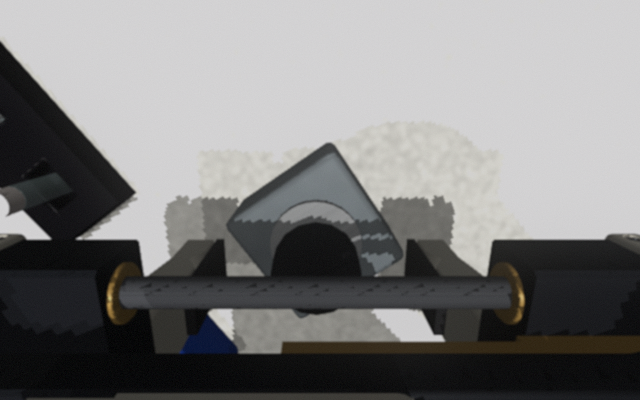

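The head (columns 273–361) is centred between the fingers (about 222 and 407). I'll close on it, then press.

```bash
python3 -m crank '[[[0.2,0,0,0,0],[0.6,0,0,0,0],[1,0,0,0,0],[1,0,0,0,0],[1,0,0,0,0],[1,0,0,0,0]]]'; python3 -m crank '[[[1,0,2,0,0],[1,0,5,0,0],[1,0,7,0,0],[1,0,8,0,0],[1,0,8,0,0]]]'
```

```text
clock: 4.15
tool_pos: [0.4542, -0.0375, 0.0646]
orientation: [-90.0, 0.0, 157.0]
force: [0.7, 0.6, -1.0]
opening: 0.0392
clock: 4.78
tool_pos: [0.4544, -0.0375, 0.0581]
orientation: [-90.0, 0.0, 157.1]
force: [-8.5, 1.6, 25.1]
opening: 0.039
```

```bash
python3 -m crank '[[[1,0,-1,0,0.15],[1,0,-1,0,0.3],[1,0,-1,0,0.45],[1,0,-1,0,0.6],[1,0,-1,0,0.75],[1,0,-1,0,0.9],[1,0,-1,0,1.05],[1,0,-1,0,1.15],[1,0,-1,0,1.22],[1,0,-1,0,1.28],[1,0,-1,0,1.28],[1,0,-1,0,1.28]]]'
python3 - <<'E'
from h import *
o=ctrl.get_obs();print(o['moment'],o['force'],o['joint_pos'])
im=ctrl.snapshot("scene");cv2.imwrite("pics/s2.png",cv2.resize(im[140:260,200:400,::-1],None,fx=4,fy=4))
E
```

```text
clock: 6.28
tool_pos: [0.4567, -0.0379, 0.0586]
orientation: [-90.2, 0.0, 83.9]
force: [6.2, -8.6, 5.3]
opening: 0.0388
[-3.30180571 -2.16000881  0.77057576] [ 6.20967931 -8.55385537  5.25428635] [  20.12915761   10.90104662  -38.75882255    0.21803394  -40.14414495
 -116.431529  ]
```

View pics/s2.png

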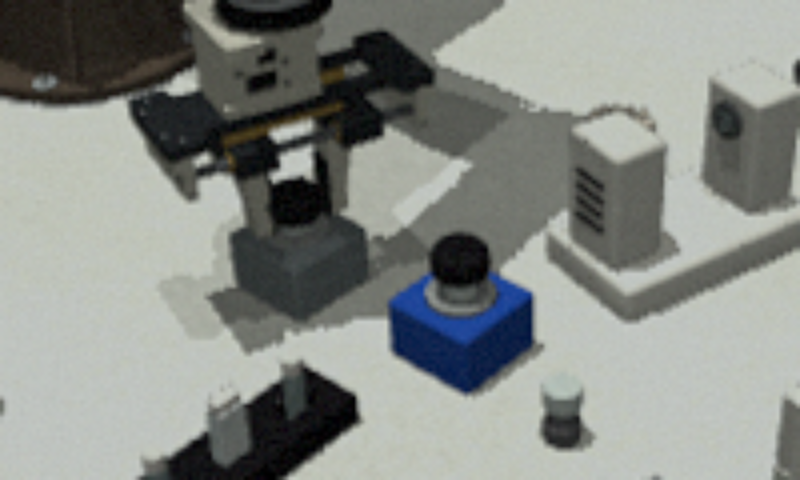

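```bash
python3 -m crank '[[[1,0,-3,0,0],[1,0,-6,0,0],[1,0,-6,0,0],[-1,0,-6,0,0],[-1,0,-6,0,0],[-1,0,-6,0,0],[-1,0,-6,0,0],[-1,0,-30,0,0],[-1,0,-80,0,0],[-1,0,-120,0,0],[-1,0,-120,0,0]]]'
python3 - <<'E'
from h import *
o=ctrl.get_obs();im=ctrl.snapshot("wrist"); cv2.imwrite("pics/w3.png",im[:,:,::-1])
im=ctrl.snapshot("top");cv2.imwrite("pics/t3.png",cv2.resize(im[160:280,200:430,::-1],None,fx=3.4,fy=3.4,interpolation=cv2.INTER_CUBIC))
print(o['tool_pos'],o['orientation'],o['joint_pos'],o['clock'])
E
```

```text
clock: 7.7
tool_pos: [0.4561, -0.0369, 0.1807]
orientation: [-90.3, -0.1, 83.7]
force: [-0.4, 0.1, -0.8]
opening: 0.0875
[ 0.45605812 -0.03690734  0.1806769 ] [-90.3433739   -0.13450773  83.71489426] [ 2.01864928e+01  1.63085733e+00 -2.97714492e+01  3.84114930e-02
 -5.82303692e+01 -1.16492121e+02] 7.7
```

View pics/w3.png

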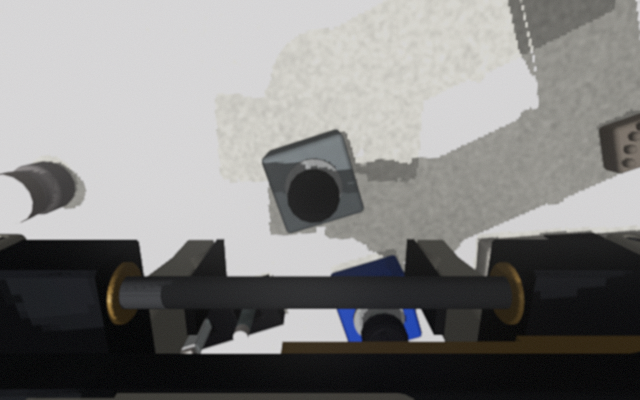

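View pics/t3.png

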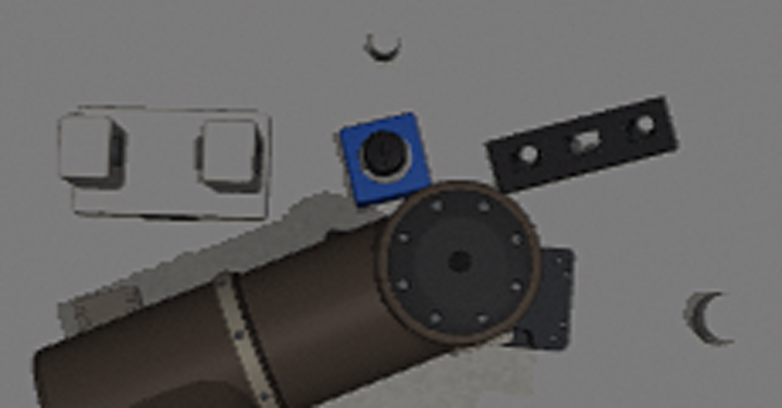

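```bash
python3 - <<'E'
import cv2,numpy as np
im=cv2.imread("pics/w3.png")[155:235,270:360].astype(float)
a=cv2.imread("pics/w1.png")[150:230,270:360].astype(float)
o=np.hstack([a,im]);o=np.clip(o*4,0,255).astype('uint8')
cv2.imwrite("pics/w3z.png",cv2.resize(o,None,fx=4.4,fy=4.4,interpolation=cv2.INTER_CUBIC))
E
```

```text
(no output)
```

View pics/w3z.png

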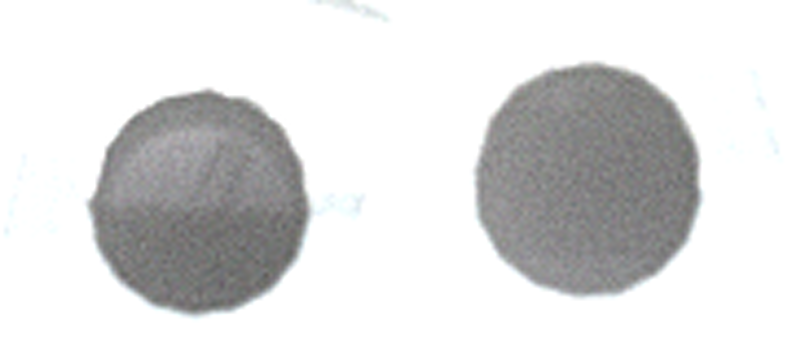

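```bash
python3 - <<'E'
from h import *
shift([.598,-.174,.19],12.4)
E
```

```text
shift mm [-120.   -12.5 -158.3] turn rad 1.244 or 4.386 -1.898 j6 -116.49436762419604
```

```bash
python3 -m crank '[[[-1,-20,-12,-20,-0.18],[-1,-40,-12,-50,-0.36],[-1,-60,-12,-80,-0.54],[-1,-90,-12,-120,-0.72],[-1,-120,-12,-158,-0.9],[-1,-120,-12,-158,-1.08],[-1,-120,-12,-158,-1.26],[-1,-120,-12,-158,-1.44],[-1,-120,-12,-158,-1.62],[-1,-120,-12,-158,-1.8],[-1,-120,-12,-158,-1.9],[-1,-120,-12,-158,-1.9]]]'
python3 - <<'E'
from h import *
o=ctrl.get_obs();im=ctrl.snapshot("wrist"); cv2.imwrite("pics/w4.png",im[:,:,::-1])
print(o['tool_pos'],o['orientation'],o['joint_pos'],o['clock'])
for t in("cell","vial_a","rack"):print(t,[(d['confidence'],d['extent']) for d in ctrl.find_in("wrist",t)][:3])
for z in(.058,.066):print(w2px("wrist",[.598,-.174,z],o))
im=ctrl.snapshot("top");cv2.imwrite("pics/t4.png",im[:,:,::-1])
im=np.clip(im[160:280,200:430,::-1].astype(float)*1.8,0,255).astype('uint8')
cv2.imwrite("pics/t4z.png",cv2.resize(im,None,fx=3.4,fy=3.4,interpolation=cv2.INTER_CUBIC))
E
```

```text
clock: 9.3
tool_pos: [0.5972, -0.1739, 0.1877]
orientation: [-90.0, -0.2, -167.5]
force: [-0.1, 0.2, -0.2]
opening: 0.0882
[ 0.59724885 -0.17394324  0.18773317] [-9.00473350e+01 -1.59624281e-01 -1.67499570e+02] [ 1.71021945e+00  1.72455501e+01 -9.34679704e+00 -1.85530258e-02
 -6.35733178e+01  1.07984258e+01] 9.3
cell [(0.59, [307.3, 165.7, 13.1, 36.2])]
vial_a [(0.85, [308.8, 224.8, 12.0, 32.9]), (0.6, [305.2, 112.5, 13.7, 16.6]), (0.59, [304.4, 167.6, 17.0, 37.0])]
rack [(0.95, [285.4, 87.9, 57.1, 174.1])]
[314.47711034 192.04772714]
[314.49222735 194.54551227]
```

View pics/w4.png

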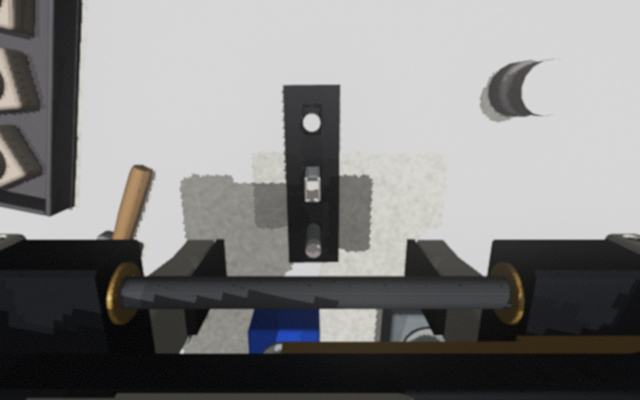

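View pics/t4z.png

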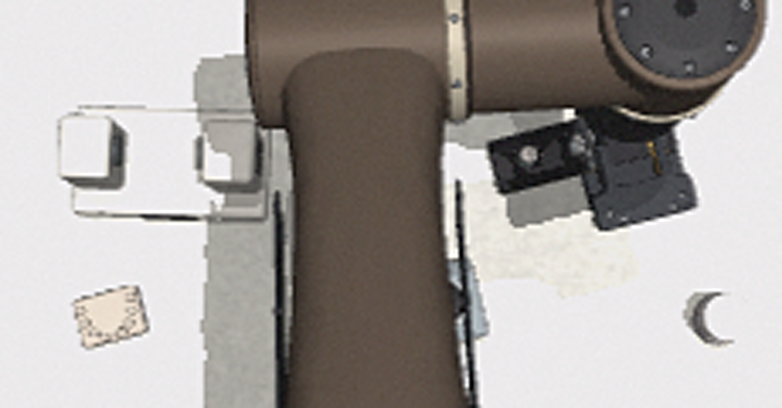

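```bash
python3 - <<'E'
import cv2
im=cv2.imread("pics/w4.png")[80:270,260:370]
cv2.imwrite("pics/w4z.png",cv2.resize(im[60:150],None,fx=6,fy=6,interpolation=cv2.INTER_CUBIC))
E
```

```text
(no output)
```

View pics/w4z.png

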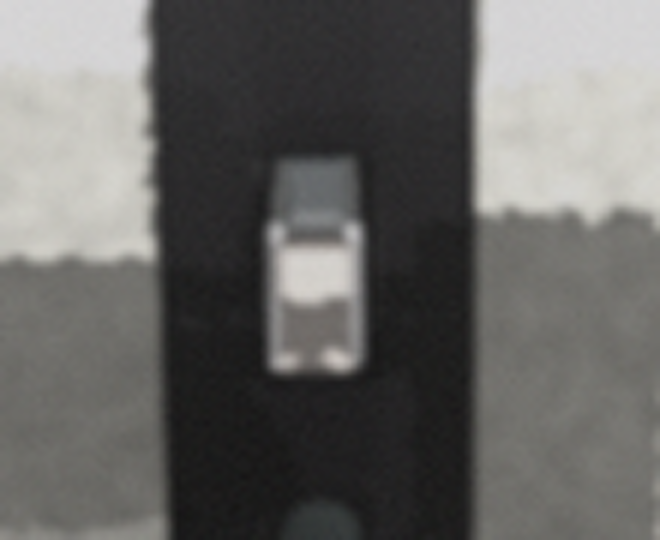

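```bash
python3 - <<'E'
from h import *
o=ctrl.get_obs()
f=lambda x,y:px2w("wrist",x/6+260,y/6+140,.058,o)
c=f(317,299);print(c,[np.linalg.norm(f(268,300)-f(367,300)),np.linalg.norm(f(317,222)-f(317,376))])
shift([c[0],c[1],.026],12.5); 
a,b=px2w("wrist",311.7,87,.022,o),px2w("wrist",313.2,261,.022,o);print(np.degrees(np.arctan2(-(b-a)[0],(b-a)[1])),(a+b)/2)
E
```

```text
[ 0.60056742 -0.17538122  0.058     ] [np.float64(0.013930311793244532), np.float64(0.022365530176338227)]
shift mm [ -2.5 163.2   1.9] turn rad -0.0 or 3.141 -3.142 j6 10.7696141683284
12.83736259806708 [ 0.60110634 -0.17552952  0.022     ]
```

```bash
python3 -m crank '[[[-1,-2,40,2,0],[-1,-2,78,2,0],[-1,-2,78,2,0],[-1,-2,78,2,0]]]'
python3 - <<'E'
from h import *
o=ctrl.get_obs();im=ctrl.snapshot("wrist"); cv2.imwrite("pics/w5.png",im[:,:,::-1])
cv2.imwrite("pics/w5z.png",cv2.resize(im[130:310,200:430,::-1],None,fx=3.4,fy=3.4,interpolation=cv2.INTER_CUBIC))
print(o['tool_pos'],o['orientation'])
E
```

```text
clock: 10.05
tool_pos: [0.6013, -0.1758, 0.113]
orientation: [-89.9, 0.1, -167.4]
force: [0.4, -0.2, 1.2]
opening: 0.0875
[ 0.60127999 -0.17581862  0.11298213] [-8.99482401e+01  6.88100613e-02 -1.67443964e+02]
```

View pics/w5z.png

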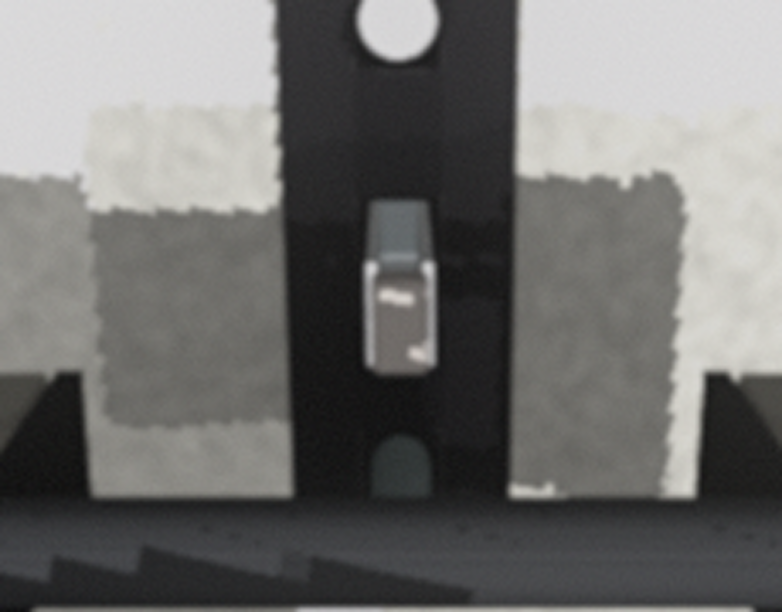

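```bash
python3 - <<'E'
from h import *
o=ctrl.get_obs()
c=px2w("wrist",400.5/3.4+200,317.5/3.4+130,.058,o);print(c)
shift([c[0],c[1],.026],12.5)
E
```

```text
[ 0.60044777 -0.17523623  0.058     ]
shift mm [ 1.2 87.5 -0.9] turn rad 0.001 or 3.143 -3.141 j6 10.981628296981993
```

```bash
python3 -m crank '[[[-1,1,40,-1,0],[-1,1,70,-1,0],[-1,1,86,-1,0],[-1,1,86,-1,0],[-1,1,86,-1,0],[-1,1,86,-1,0]]]'
python3 - <<'E'
from h import *
o=ctrl.get_obs();im=ctrl.snapshot("wrist"); cv2.imwrite("pics/w6.png",im[:,:,::-1])
print(o['tool_pos'],o['orientation'])
E
```

```text
clock: 10.85
tool_pos: [0.6001, -0.1749, 0.027]
orientation: [-90.0, 0.1, -167.4]
force: [-0.4, -0.3, -0.4]
opening: 0.0876
[ 0.60011067 -0.17487461  0.02696273] [-8.99669090e+01  1.24505333e-01 -1.67443461e+02]
```

View pics/w6.png

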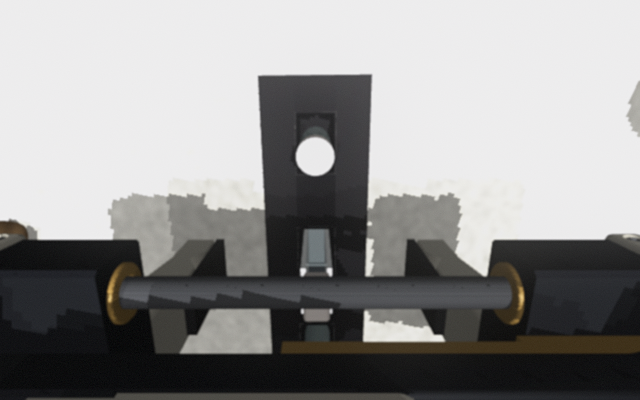

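The cell (columns 301–331) sits centred between the fingers (222–407), so I'll close slowly.

```bash
python3 -m crank '[[[0,0,0,0,0],[0.4,0,0,0,0],[0.6,0,0,0,0],[0.7,0,0,0,0],[0.8,0,0,0,0],[0.9,0,0,0,0],[1,0,0,0,0],[1,0,0,0,0],[1,0,0,0,0],[1,0,0,0,0],[1,0,0,0,0]]]'
python3 -m crank '[[[1,0,-5,0,0],[1,0,-10,0,0],[1,0,-25,0,0],[1,0,-45,0,0],[1,0,-75,0,0],[1,0,-105,0,0],[1,0,-130,0,0],[1,0,-130,0,0],[1,0,-130,0,0]]]'
python3 - <<'E'
from h import *
o=ctrl.get_obs();im=ctrl.snapshot("wrist"); cv2.imwrite("pics/w7.png",im[:,:,::-1])
print(o['tool_pos'],o['orientation'],o['joint_pos'])
im=ctrl.snapshot("scene");cv2.imwrite("pics/s7.png",im[:,:,::-1])
E
```

```text
clock: 12.28
tool_pos: [0.5992, -0.1749, 0.0256]
orientation: [-90.0, 0.0, -167.5]
force: [0.7, 0.4, 0.3]
opening: 0.0123
clock: 13.4
tool_pos: [0.5988, -0.1747, 0.1557]
orientation: [-90.0, 0.0, -167.5]
force: [-0.3, 0.5, 0.2]
opening: 0.0124
[ 0.59883616 -0.1747464   0.15573993] [-9.00165220e+01  1.29295482e-02 -1.67464630e+02] [ 1.62683367e+00  1.87824607e+01 -1.16064851e+01 -2.16460350e-02
 -5.96014867e+01  1.09194893e+01]
```

View pics/w7.png

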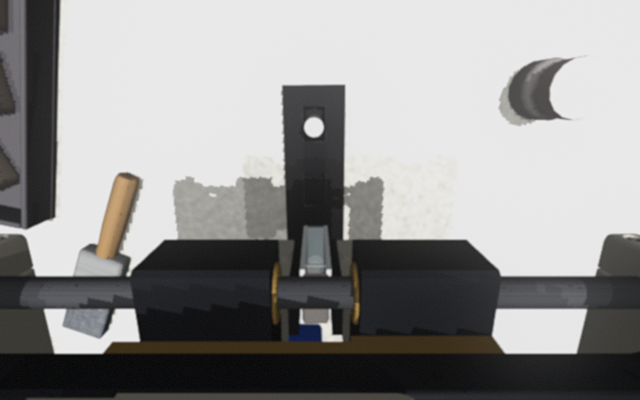

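View pics/s7.png

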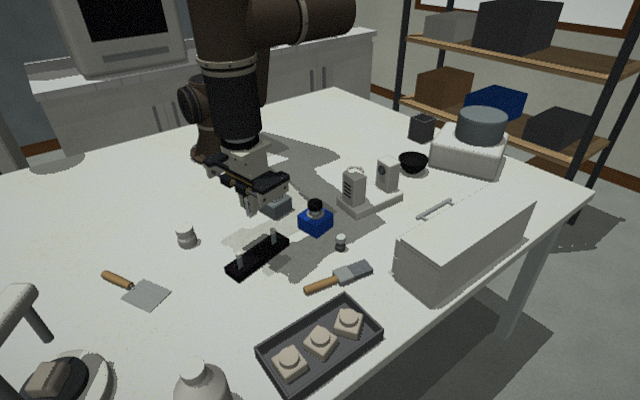

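```bash
python3 - <<'E'
from h import *
shift([.590,.205,.23],177)
E
```

```text
shift mm [ -74.   -75.1 -372.6] turn rad 0.271 or 3.413 -2.87 j6 10.922954950204652
```

```bash
python3 -m crank '[[[1,0,-40,0,0],[1,-5,-75,-25,0],[1,-15,-75,-75,0.05],[1,-25,-75,-125,0.1],[1,-35,-75,-175,0.15],[1,-45,-75,-225,0.2],[1,-55,-75,-275,0.25],[1,-65,-75,-325,0.27],[1,-74,-75,-360,0.27],[1,-74,-75,-372,0.27],[1,-74,-75,-372,0.27],[1,-74,-75,-372,0.27]]]'
python3 - <<'E'
from h import *
o=ctrl.get_obs();im=ctrl.snapshot("wrist"); cv2.imwrite("pics/w8.png",im[:,:,::-1])
print(o['tool_pos'],o['orientation'],o['joint_pos'])
im=ctrl.snapshot("scene");cv2.imwrite("pics/s8.png",im[:,:,::-1])
im=ctrl.snapshot("top");cv2.imwrite("pics/t8.png",im[:,:,::-1])
im=np.clip(im[235:265,300:350,::-1].astype(float)*3,0,255).astype('uint8')
cv2.imwrite("pics/t8z.png",cv2.resize(im,None,fx=12,fy=12,interpolation=cv2.INTER_CUBIC))
E
```

```text
clock: 15.0
tool_pos: [0.5905, 0.2033, 0.2304]
orientation: [-90.0, -0.0, 177.0]
force: [-0.1, 0.0, -0.5]
opening: 0.0126
[0.59047932 0.20329205 0.23035765] [-8.99726774e+01 -2.71280696e-02  1.77039548e+02] [ 3.68862640e+01  1.57252199e+01 -5.71995003e+00  3.86173222e-03
 -6.85931646e+01 -3.98481206e+01]
```

View pics/w8.png

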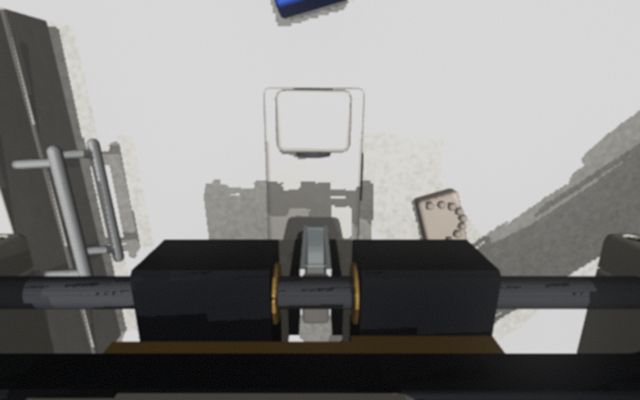

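View pics/s8.png

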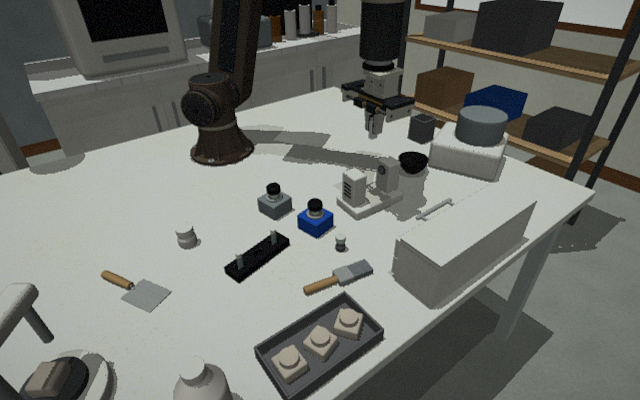

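View pics/t8z.png

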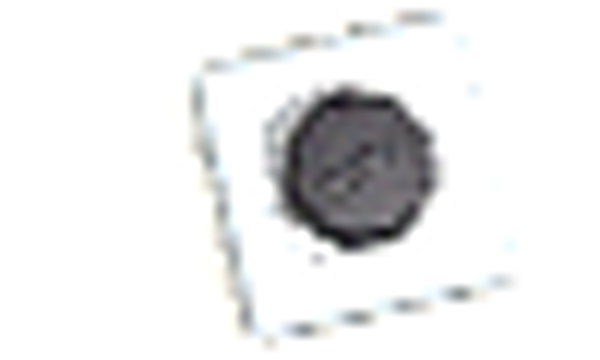

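```bash
python3 - <<'E'
from h import *
o=ctrl.get_obs()
im=cv2.imread("pics/w8.png")
cv2.imwrite("pics/w8z.png",cv2.resize(im[75:265,235:395],None,fx=3.15*1.3,fy=3.15,interpolation=cv2.INTER_CUBIC))
p=[px2w("wrist",*q,.125,o) for q in [(277,91),(350,91),(351,152),(275,152)]]
print(np.round(p,4),np.mean(p,0))
b=[px2w("wrist",*q,.03,o) for q in [(265,90),(266,230),(361,230),(364,90)]]
print(np.round(b,4))
# predicted head outline/base under my estimate
c=np.array([.590,.205]);t=np.radians(-3)
Rz=np.array([[np.cos(t),-np.sin(t)],[np.sin(t),np.cos(t)]])
P=lambda x,y,z:[*(c+Rz@[x,y]),z]
for q in [(.05,-.09,.03),(-.05,-.09,.03),(.05,0,.03),(-.05,0,.03),(.028,-.04,.125),(-.028,-.04,.125),(.028,-.086,.125),(-.028,-.086,.125)]: print(q,w2px("wrist",P(*q),o).round(1))
E
```

```text
[[0.6146 0.121  0.125 ]
 [0.5626 0.1237 0.125 ]
 [0.563  0.1673 0.125 ]
 [0.6197 0.1644 0.125 ]] [0.58996844 0.14410481 0.125     ]
[[0.6358 0.1172 0.03  ]
 [0.6479 0.2615 0.03  ]
 [0.5452 0.2669 0.03  ]
 [0.54   0.1222 0.03  ]]
(0.05, -0.09, 0.03) [265.1  84.9]
(-0.05, -0.09, 0.03) [368.7  84.9]
(0.05, 0, 0.03) [268.5 176.2]
(-0.05, 0, 0.03) [365.1 176.2]
(0.028, -0.04, 0.125) [280.  150.7]
(-0.028, -0.04, 0.125) [355.  150.7]
(0.028, -0.086, 0.125) [278.2  86. ]
(-0.028, -0.086, 0.125) [357.1  86. ]
```

View pics/w8z.png

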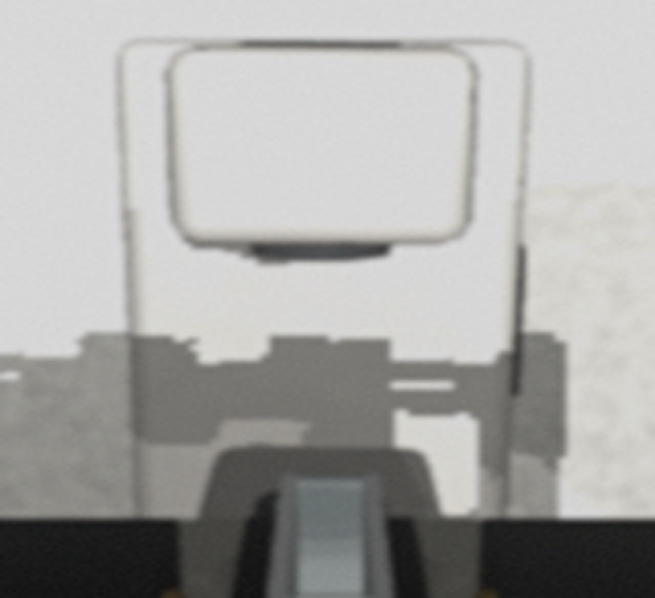

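```bash
python3 -m crank '[[[1,-1,10,-2,0],[1,-1,30,-2,0],[1,-1,50,-2,0],[1,-1,70,-2,0],[1,-1,90,-2,0],[1,-1,105,-2,0],[1,-1,118,-2,0],[1,-1,127,-2,0],[1,-1,127,-2,0],[1,-1,127,-2,0],[1,-1,127,-2,0]]]'
python3 - <<'E'
from h import *
o=ctrl.get_obs();im=ctrl.snapshot("wrist"); cv2.imwrite("pics/w9.png",im[:,:,::-1])
print(o['tool_pos'],o['orientation'],o['opening'],o['force'])
im=ctrl.snapshot("scene")
cv2.imwrite("pics/s9.png",cv2.resize(im[110:230,310:440,::-1],None,fx=5,fy=5,interpolation=cv2.INTER_CUBIC))
print(w2px("scene",[.591,.2055,.1]))
E
```

```text
clock: 16.52
tool_pos: [0.592, 0.2065, 0.1042]
orientation: [-90.0, 0.1, 177.1]
force: [0.2, 0.3, -0.9]
opening: 0.0125
[0.59201118 0.20652874 0.10421232] [-9.00372045e+01  5.15745495e-02  1.77080896e+02] 0.012506699097475345 [ 0.23889998  0.28329764 -0.91699222]
[369.99775147 173.85548775]
```

View pics/w9.png

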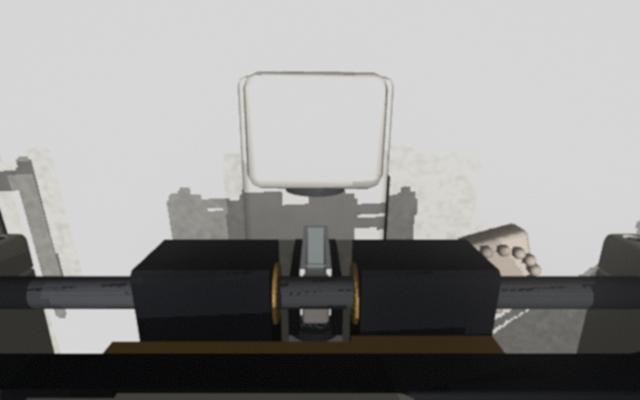

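View pics/s9.png

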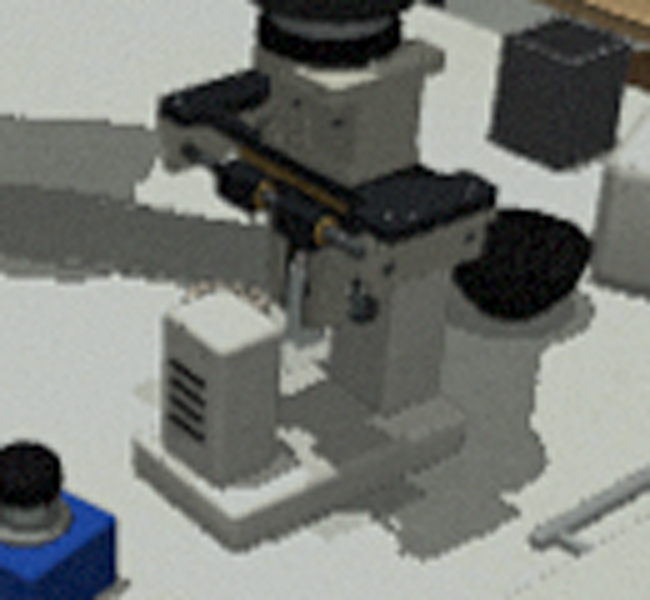

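```bash
python3 - <<'E'
import cv2
im=cv2.imread("pics/w9.png")[165:345,225:405]
cv2.imwrite("pics/w9z.png",cv2.resize(im,(720,590),interpolation=cv2.INTER_CUBIC))
E
```

```text
(no output)
```

View pics/w9z.png

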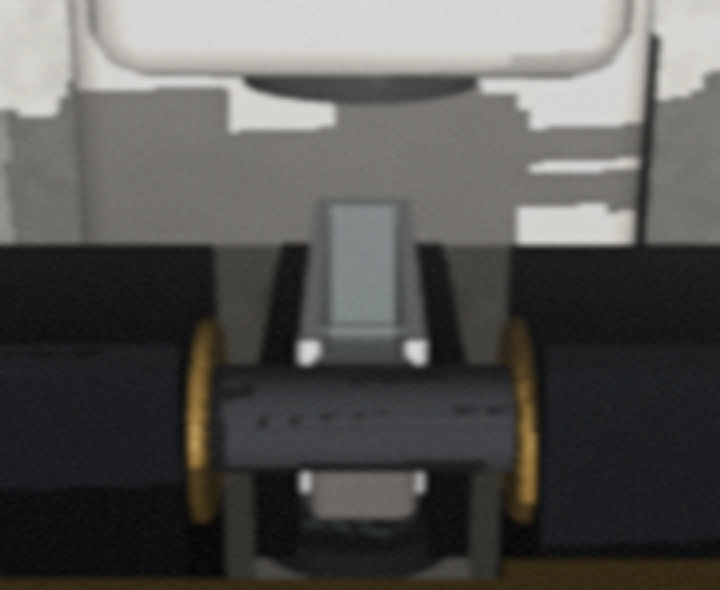

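The near lens (column 361), far lens (about 362) and cell (363) line up in the zoomed view to within about half a millimetre. I'll settle for a moment, then hand in.

```bash
python3 -m crank '[[[1,0,0,0,0],[1,0,0,0,0],[1,0,0,0,0]]]'; python3 -c "
from plant import ctrl
print(ctrl.close_job())"
```

```text
clock: 17.0
tool_pos: [0.5917, 0.2063, 0.1036]
orientation: [-90.0, 0.0, 177.1]
force: [0.4, 0.1, -0.8]
opening: 0.0124
the job is handed in; nothing more can be done
None
```

I restarted the light bench and handed the job in at 17.0 s, with the cell held still between the two lenses. The hand-in returned no verdict, so the results below come from my own checks.

- **Stop button:** I gripped the head, pressed it to the bottom (about 25 N, 6.5 mm of tool travel) and turned it clockwise 1.28 rad until it resisted at about 0.77 N m. I raised it about 6 mm before letting go. The later top view shows the ridge turned about 60–70°, which fits the end stop. The button looks sprung out in the scene picture, but I had no direct reading of its travel or angle.
- **Cell:** It is gripped by the frosted faces, with the fingers reading 12.4 mm open against the cell's 12.5 mm. In the last wrist picture the cell lines up with both lenses to about 0.5 mm. The light should cross it about 14 mm above its underside. I worked that height out from the grip height, so I did not see it directly.
- **Bench and other things:** The last force reading was under 1 N, so I saw no sign of touching the bench. Nothing else looked moved in the last full scene picture, taken before I lowered the cell.
- **Disagreement:** The top and wrist cameras differed by about 2.6 mm in x on both the rack and the bench. I put most of that down to a wrist camera offset of about 1.5 mm, seen against the finger midline. I set the final position from the cell and lens columns in one wrist image.

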